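Slide a brass blank under the spring clip of an engraving holder

ROBOT

A 6-joint arm with a two-finger parallel gripper is mounted at the origin on a cart in front of the work surface, level with it; the furniture and walls round the work are solid. World frame = base frame: x ahead of the robot, y to its left, z up, the work surface at z = 0. Lengths are in m, angles in rad, forces in N, time in s.
With the tool pointing down it reaches from about 0.25 to 0.775 m from the base axis. Payload 4 kg.
Tool frame: the origin (TCP) lies at the very end of the fingers, on their centre line; the grasp point (between the pads) lies 19 mm behind it; z points along the fingers, y is the direction in which the jaws open and shut (so a half turn about z gives the same grasp; the last joint's range is limited). The gripper opens to 94 mm and grips with 3 to 60 N. Pads are 16 mm wide; open, the fingers measure 119 mm over their backs; the gripper's body (75 mm by 177 mm) begins 78 mm behind the grasp point.
Start: joints at [1.09, 0.087, 1.371, -0, 1.684, -0.103], TCP at [0.203, 0.511, 0.172] pointing down, gripper open.
Joint ranges: [-3.1, 3.1], [-0.76, 2.03], [0.27, 2.55], [-1.08, 4.22], [0.17, 2.65], [-2.57, 2.57]. Speed limits (rad/s): [2.79, 2.79, 3.14, 3.14, 3.14, 3.14].

INTERFACE

Orientations are given as [roll, pitch, yaw] about the fixed x, y, z axes, in that order (R = Rz(yaw) Ry(pitch) Rx(roll)).
In Python, from bench import robot, cams, models gives the robot as it stands.
- The arm moves only by the tool step_arm, never from a script. Its argument "series" is a list of rows, each a list of 5 numbers: the gripper command: -1 is shut, 1 is fully open, values between are in proportion, then the shift along the tool's x, y, z in mm, then the turn about the tool's z in degrees. A call has 1 to 20 rows; each row is the pose to reach, as a shift and turn from the pose commanded when the call began, along the tool's axes at that moment; what a row does not reach only later rows make up. A row lasts 1/8 s, in which the tool goes at most 62.5 mm and 10.7 degrees, less where a joint would pass 70% of its speed; a pose out of reach is approached as far as the arm can. A call with a gripper value outside its range is refused whole. The fingers move at their own pace and stop on an object; the grip force is fixed at half the most. Time passes only in rows, so rows that repeat a pose let the fingers close. It gives the time, the measured TCP pose, the force and the opening at its end, in the units of the state.
- robot.get_obs(): the state, without advancing time (a new reading comes with each control period).
- cams.snapshot(name): name is "scene" or "side" or "wrist"; returns a dict with "pixels" (420x560x3 uint8, red, green, blue), "fov_y" (degrees; the focal length in pixels is half the picture's height over the tangent of half this angle, whatever the lens; pixels are square), "cx", "cy" (the principal point, pixels), "R" (3x3) and "t" (3): a world point X has camera coordinates R X + t. Camera axes: x right, y down, z forward; pixel columns grow to the right and rows downward; lengths in m; the calibration is good to about 2 mm. A picture is of the moment at which its call begins. There is no depth.
- robot.close_job(): hands the job in, once; it reports no verdict.
Trained networks look in a picture, given as the dict that the camera call returned (one of the last four; its "shot" number tells which), for a name from the list of things; names that differ only in an ending like _2 or _b are one class to them, and where a whole thing is asked for, a point or a joint stands for the part that bears it (a point fixed in the world has none). Each returns a list of dicts, best first, with "p" (0 to 1); they miss things now and then, are a little off and sometimes report something else, mostly with a low value. They report only what shows in the picture. A call takes as long as a camera call. They do not tell look-alikes from the thing itself.
- models.find_in(picture, label): "position" ([x, y, z] in m, in world coordinates, good to about 4 mm: the middle of the surface that is visible of it).
- models.pinpoint(picture, label): "position" ([x, y, z] in m, in world coordinates, good to about 4 mm: a listed point, or the origin of a listed thing).
The state is a dict: "time": time; "joint_positions": joint angles; "qvel": joint speeds; "joint_torque": joint torques, N m; "tool_pos": TCP position; "ee_rot": TCP orientation; "wrist_force": force on the tool from outside, world axes, zero at the start; "wrist_torque": the same for the moment, N m; "width": finger opening in m.
Only numpy, scipy, OpenCV 4.12 (cv2) and the standard library are available. Lean on these libraries where they do the work, as an engineer would, in place of code of your own. Each camera call takes 0.05 s, during which the arm holds its last target. There are 200 camera calls.

TASK

Load the brass blank into the engraving holder: press the clip's long thumb bar down with one fingertip and keep it down, and with the other fingertip push the blank along its channel, under the raised jaw, until it rests against the end stop. Then let the bar up so that the jaw clamps the blank, and move clear. Only press and push: do not lift the blank, and leave the tools lying round about undisturbed.

Things in the scene. Friction and masses are not known exactly. Their poses are not given: they have to be found in the camera images.
- holder: Engraving holder fixed to the table: dark steel base 10 mm thick. Origin on the table under the channel's centre line; x along the channel to the end stop, y to the thumb bar, z up. Base spans x -120 to +60, y -34 to +48 mm; its top, the bed, is at z = 10 mm. The channel, y -24.5 to +24.5 mm, runs between two rails 6 mm wide, tops at z = 13 mm.
- stop_face (a point): Foot of the end stop's face, on the bed, at x = +45 mm in the holder's frame. The stop is a steel block 60 mm wide, 10 mm thick, its top at z = 21 mm.
- jaw (a point): Underside of the jaw's rounded steel nose, at rest at x 18, y 9, z 11.5 mm in the holder's frame, 1.5 mm over the bed, so that it bars the channel. The nose is 16 mm long (x 10 to 26) and 10 mm wide. The clip's arm runs from it at x 11 to 25 mm (top at z = 34 mm at rest, 53 mm opened) to hinge cheeks at y = 40 mm (top z = 30 mm) and on to the bar.
- thumb_bar (a point): The clip's thumb bar: smooth round steel rod, 10 mm diameter, 144 mm long, along the channel at y = +68 mm in the holder's frame, from x = -117 to +27 mm: a fingertip can slide along it while pressing. The point is its middle, on its axis. Its top is at z = 33 mm at rest, 13.5 mm pressed fully: then above the bed, below the blank's top, so both tips can work at one height.
- clip (a joint): Clip hinge, rad: 0 at rest (bar up, jaw down), 0.7 at its limit. At about 0.335 the jaw lies on the blank; at 0.45 the jaw clears the blank by 3.5 mm and the bar's top is at z = 20 mm; at 0.57, by 7 mm and at z = 17 mm (7 mm over the bed, 5 mm below the blank's top). Sprung: about 3 N on the bar starts it, 8 N holds it fully down; it springs back when released.
- blank: Brass blank, flat plate 56 x 46 x 12 mm with scribed lines on top, about 0.2 kg, lying on the bed in the channel in front of the jaw, its top at z = 22 mm. Origin at the centre of its underside; x along its 56 mm length (along the channel), y across, z up. Against the end stop its origin is at x = +17 mm in the holder's frame.
- blank_seat (a point): Where the origin of the blank (centre of its underside) lies when it rests against the end stop: 17 mm ahead of the holder's origin along the channel, on the bed (10 mm above the table).
- graver_a: Bystander: engraving burin with turned wooden handle, 172 x 38 x 33 mm, lying on the -y side of the holder. Origin at the centre of its underside.
- cork: Bystander: rectangular cork block, 57 x 77 x 32 mm, farther out on the -y side of the holder. Origin at the centre of its underside.
- punch_a: Bystander: steel punch, 18 x 119 x 9 mm, lying on the table on the +y side, beyond the thumb bar. Origin at the centre of its underside.
- stone: Bystander: oilstone, a two-tone rectangular block about 150 x 50 x 25 mm, to the left towards the back of the table. Origin at the centre of its underside.
Not all that is in view belongs to the job. Several things have the shape of the blank; the one meant has the colours described above. What is shaped like the holder but purple is not meant.

How it is judged:
By the outcome, as a careful person would: the job done as asked, in the order asked, and still so for the second after the job is handed in, with the robot touching nothing.
It also fails if it takes over 59 s, if anything falls off the work surface, if the arm or the gripper's body presses on something with over 40 N, if the wrist force passes 120 N, or if a joint passes its speed limit or range.

## Working session

There is one attempt and no reset: what is moved stays moved. The work goes in short steps, Python scripts to look and compute and a tool call to move; the robot and the scene stay as the last step left them, time stands still between calls to the robot, and variables do not carry over. Pictures are saved under pics/ and viewed, about 8 in all and at most 12, crops included, and the job is handed in when it is done.

Besides the shell and the picture viewer there is one more tool, called as name(argument=value, ...) on one line, values as JSON. step_arm: Moves the arm, as the interface text tells. Its arguments: {"type":"object","properties":{"series":{"type":"array","items":{"type":"array","items":{"type":"number"}}}},"required":["series"]}

```bash
mkdir -p pics; ls; cat > h.py <<'E'
import numpy as np, cv2
from bench import robot, cams, models
def snap(n, f=None):
    d=cams.snapshot(n)
    if f: cv2.imwrite('pics/'+f, cv2.cvtColor(d['pixels'],cv2.COLOR_RGB2BGR))
    return d
def foc(d): return 210/np.tan(np.radians(d['fov_y'])/2)
def proj(d,X):
    c=np.array(d['R'])@np.array(X)+np.array(d['t']); f=foc(d)
    return np.array([d['cx']+f*c[0]/c[2], d['cy']+f*c[1]/c[2]])
def onz(d,u,v,z):
    R=np.array(d['R']);o=-R.T@np.array(d['t']); r=R.T@np.array([(u-d['cx'])/foc(d),(v-d['cy'])/foc(d),1])
    return o+r*(z-o[2])/r[2]
E
python3 - <<'E'
from h import *
o=robot.get_obs(); print({k:np.round(v,3) for k,v in o.items()})
for n in ('scene','side'):
    d=snap(n,n+'1.png'); print(n,d['fov_y'],d['cx'],d['cy'],-np.array(d['R']).T@np.array(d['t']))
    for l in ('holder','stop_face','jaw','thumb_bar','blank','blank_seat'):
        for r in models.pinpoint(d,l)[:4]: print(l,np.round(r['position'],3),round(r['p'],2),proj(d,r['position']).round())
a=cv2.imread('pics/scene1.png');
E
```

```text
pics
{'time': np.float64(0.0), 'joint_positions': array([ 1.09 ,  0.088,  1.372,  0.   ,  1.684, -0.103]), 'qvel': array([-0.002, -0.001, -0.001, -0.001,  0.001, -0.001]), 'joint_torque': array([-1.0000e-03, -3.4018e+01, -3.0243e+01,  7.2000e-02,  3.3000e-02,
       -0.0000e+00]), 'tool_pos': array([0.203, 0.511, 0.171]), 'ee_rot': array([-3.139, -0.   ,  2.764]), 'wrist_force': array([ 0.557, -0.783,  1.119]), 'wrist_torque': array([ 0.014, -0.024, -0.045]), 'width': np.float64(0.094)}
scene 53.63650449787609 279.0922976844247 211.13666672965562 [-0.03726047 -0.32808574  0.98912575]
holder [ 0.869  0.122 -0.002] 0.93 [322. 180.]
holder [0.6   0.106 0.004] 0.67 [282. 233.]
stop_face [0.906 0.151 0.008] 0.94 [321. 169.]
stop_face [0.641 0.124 0.007] 0.74 [284. 221.]
stop_face [0.613 0.12  0.009] 0.65 [281. 228.]
jaw [0.612 0.123 0.011] 0.67 [279. 227.]
jaw [0.878 0.143 0.009] 0.59 [319. 174.]
thumb_bar [0.794 0.156 0.033] 0.76 [303. 182.]
thumb_bar [0.532 0.161 0.026] 0.61 [253. 236.]
blank [0.563 0.097 0.01 ] 0.73 [277. 242.]
blank [ 0.393  0.07  -0.   ] 0.61 [250. 290.]
blank_seat [
[... 166 characters left out ...]
9820215 209.46463422489407 [ 0.52189925 -0.53388517  0.78971469]
holder [0.868 0.125 0.003] 0.93 [374. 207.]
holder [ 0.599  0.112 -0.001] 0.76 [274. 223.]
stop_face [0.641 0.127 0.007] 0.78 [290. 214.]
jaw [0.613 0.129 0.011] 0.91 [279. 214.]
jaw [0.878 0.146 0.013] 0.81 [376. 199.]
thumb_bar [0.643 0.127 0.006] 0.75 [290. 215.]
thumb_bar [0.613 0.13  0.012] 0.69 [279. 214.]
thumb_bar [0.534 0.154 0.022] 0.66 [247. 207.]
thumb_bar [0.793 0.159 0.026] 0.64 [345. 195.]
blank [0.56  0.094 0.011] 0.97 [260. 227.]
blank [ 0.651 -0.099 -0.002] 0.73 [310. 293.]
blank [0.394 0.066 0.002] 0.59 [193. 245.]
blank_seat [0.882 0.134 0.011] 0.93 [379. 202.]
blank_seat [0.61  0.118 0.012] 0.91 [278. 217.]
```

View pics/scene1.png

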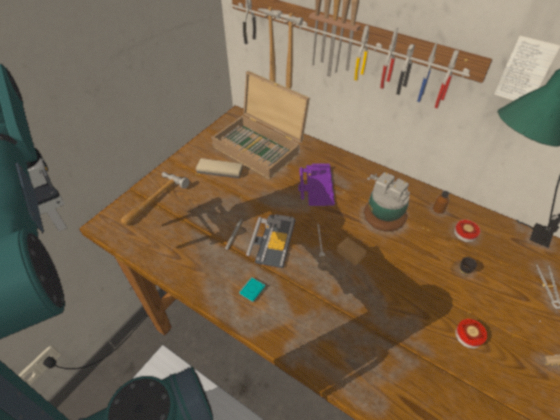

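View pics/side1.png

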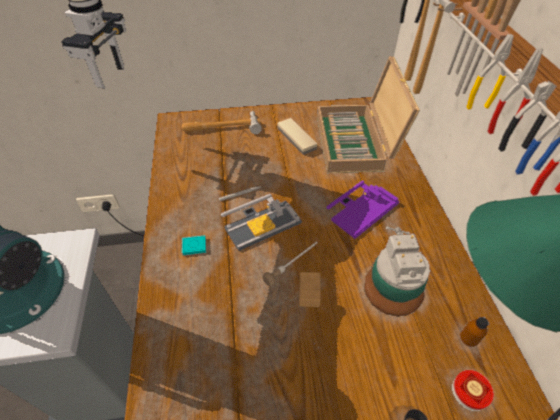

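The scene shows these candidates for the blank:
- The brass blank in the dark holder, at scene (275,242) and side (261,226).
- A teal plate at scene (253,289).
- A yellow or orange part in the purple holder, if there is one, at scene (317,185).

I choose the brass blank in the dark-steel holder. First I work out the holder frame and where the wrist camera sits.

```bash
python3 - <<'E'
from h import *
d=snap('wrist'); R=np.array(d['R']);c=-R.T@np.array(d['t']); o=robot.get_obs()
y=o['ee_rot'][2]; T=np.array([[np.cos(y),np.sin(y),0],[np.sin(y),-np.cos(y),0],[0,0,-1]])
print('cam in tool',T.T@(c-o['tool_pos']),'axis',T.T@R[2], d['fov_y'])
a=cv2.imread('pics/scene1.png')[205:275,215:305]; b=cv2.imread('pics/side1.png')[180:255,210:310]
cv2.imwrite('pics/crop.png',np.vstack([cv2.resize(a,(400,290),interpolation=2),cv2.resize(b,(400,300),interpolation=2)]))
E
```

```text
cam in tool [ 0.06730371  0.00077667 -0.21412974] axis [-2.32013567e-01  9.06957337e-05  9.72712546e-01] 59.93610891990661
```

View pics/crop.png

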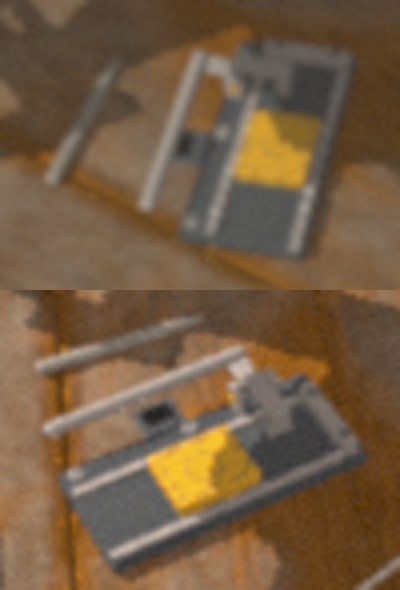

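The crop confirms a brass blank in the dark steel holder, behind the jaw. There is also a small black object between the bar and the base, which I want to see up close. I'll move above the start place with the tool turned to line up with the holder.

step_arm(series=[[0.17,-43,-26,-20,-4.3],[0.17,-87,-52,-30,-8.7],[0.17,-130,-79,-30,-13],[0.17,-173,-105,-30,-17.4],[0.17,-217,-131,-30,-21.7],[0.17,-260,-157,-30,-26],[0.17,-303,-183,-30,-30.4],[0.17,-346,-210,-30,-34.7],[0.17,-390,-236,-30,-39],[0.17,-433,-262,-30,-43.4],[0.17,-433,-262,-30,-43.4],[0.17,-433,-262,-30,-43.4]])

```text
time: 2.25
tool_pos: [0.5084, 0.1083, 0.2019]
ee_rot: [3.141, -0.0, -2.763]
wrist_force: [-0.4, -0.5, 0.1]
width: 0.0549
```

```bash
python3 - <<'E'
from h import *
o=robot.get_obs(); print(o['tool_pos'],o['ee_rot'],o['width'],o['wrist_force'])
d=snap('wrist','w1.png')
for l in ('holder','stop_face','jaw','thumb_bar','blank','blank_seat','punch_a'):
    for r in models.pinpoint(d,l)[:2]: print(l,np.round(r['position'],4),round(r['p'],2),proj(d,r['position']).round())
a=cv2.imread('pics/w1.png'); cv2.imwrite('pics/w1b.png',cv2.resize(a,(800,600),interpolation=2))
import pickle; pickle.dump(d,open('w1.pkl','wb'))
E
```

```text
[0.50842901 0.10825091 0.20190182] [ 3.14079345e+00 -2.58217803e-04 -2.76266739e+00] 0.054934507429023595 [-0.38155961 -0.51977147  0.05650087]
holder [ 0.5988  0.113  -0.0014] 0.76 [251. 248.]
stop_face [0.6388 0.1303 0.0118] 0.76 [252. 286.]
jaw [0.6135 0.1239 0.0118] 0.55 [254. 266.]
jaw [0.5994 0.1117 0.0008] 0.4 [249. 249.]
thumb_bar [0.5327 0.1574 0.0255] 0.9 [308. 218.]
thumb_bar [0.7946 0.1553 0.0265] 0.85 [226. 404.]
blank [ 0.3942  0.0629 -0.0017] 0.83 [274.  66.]
blank [0.5643 0.0988 0.0131] 0.78 [249. 222.]
blank_seat [0.6106 0.1157 0.0079] 0.85 [249. 260.]
punch_a [ 0.5233  0.2303 -0.0036] 0.69 [364. 226.]
```

View pics/w1b.png

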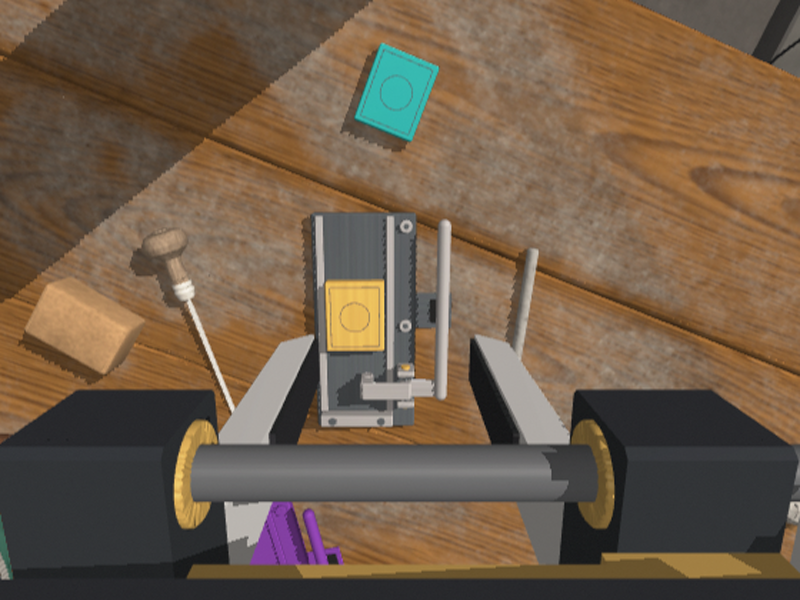

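The wrist view (800-px scale) shows:
- The brass blank at (355,317).
- The holder base from (313,214) to (415,425).
- The bar from (444,222) to (441,397).
- The jaw arm at (375,385).
- The teal decoy at (396,92) and part of the purple holder at (290,540).
- The dark tab at (432,310), which is part of the base.

Next I compute positions from these pixels and check heights by triangulation.

```bash
python3 - <<'E'
from h import *
import pickle
d=pickle.load(open('w1.pkl','rb')); s=0.7
P={'b00':(313,214,.01),'b01':(415,214,.01),'b10':(320,427,.010),'b11':(413,425,.01)}
loc={'b00':(-.12,-.034),'b01':(-.12,.048),'b10':(.06,-.034),'b11':(.06,.048)}
W=np.array([onz(d,u*s,v*s,z)[:2] for u,v,z in P.values()]); L=np.array([loc[k] for k in P])
from scipy.optimize import least_squares
f=lambda p:((L@np.array([[np.cos(p[2]),np.sin(p[2])],[-np.sin(p[2]),np.cos(p[2])]])+p[:2])-W).ravel()
r=least_squares(f,[.6,.11,.38]); print('holder',r.x,'deg',np.degrees(r.x[2]),'res mm',(r.fun*1e3).round(1))
x0,y0,a=r.x
def inh(X): dx,dy=X[0]-x0,X[1]-y0; return np.round(1e3*np.array([dx*np.cos(a)+dy*np.sin(a),-dx*np.sin(a)+dy*np.cos(a)]),1)
for n,u,v,z in [('bl',325,281,.022),('bl',383,281,.022),('bl',385,351,.022),('bl',327,353,.022),('barend',444,219,.028),('barend',441,399,.028),('nose',367,385,.03),('tab',417,310,.005),('tab',450,310,.005)]: print(n,inh(onz(d,u*s,v*s,z)))
# stereo with scene/side: circle of blank & bar ends
S=cams.snapshot('side'); C=cams.snapshot('scene')
def M(d): 
    K=np.array([[foc(d),0,d['cx']],[0,foc(d),d['cy']],[0,0,1]]); return K@np.c_[d['R'],d['t']]
a1=cv2.imread('pics/side1.png')
def cen(p): 
    h=cv2.cvtColor(p,cv2.COLOR_RGB2HSV); m=cv2.inRange(h,(18,150,120),(32,255,255)); return m
def comp(p,guess):
    n,l,st,c=cv2.connectedComponentsWithStats(cen(p)); k=1+np.argmin(np.hypot(*(c[1:]-guess).T)+1e3*(st[1:,4]<30)); return c[k],st[k]
cw=comp(d['pixels'],(249,222)); cs=comp(S['pixels'],(260,227)); cc=comp(C['pixels'],(277,241)); print(cw,cs,cc)
X=cv2.triangulatePoints(M(d),M(S),cw[0],cs[0]); X=(X[:3]/X[3]).ravel(); print('blank side/wrist',X,inh(X))
X=cv2.triangulatePoints(M(C),M(S),cc[0],cs[0]); X=(X[:3]/X[3]).ravel(); print('blank scene/side',X,inh(X))
for n,u,v,w in [('bar near end',444,222,(210+46/4,180+430/4)),('bar far end',441,396,(210+242/4,180+353/4)),('tab',437,310,(210+155/4,180+412/4))]:
    X=cv2.triangulatePoints(M(d),M(S),np.array([u*s,v*s]),np.array(w,float)); X=(X[:3]/X[3]).ravel(); print(n,X,inh(X))
print('tcp in holder',inh(robot.get_obs()['tool_pos']),np.degrees(robot.get_obs()['ee_rot'][2])+180)
E
```

```text
holder [0.59914445 0.11328173 0.37897197] deg 21.713494427015895 res mm [ 0.4 -1.7 -0.8  1.2 -0.2 -1.2  0.5  1.8]
bl [-69.4 -23.1]
bl [-69.3  21.8]
bl [-12.1  23.1]
bl [-10.5 -23.3]
barend [-117.5   67.4]
barend [26.6 68.1]
nose [13.6  8.8]
tab [-41.4  49.2]
tab [-41.4  76.2]
(array([248.11317568, 221.69679054]), array([ 231,  202,   34,   40, 1184], dtype=int32)) (array([260.71122995, 224.67112299]), array([247, 214,  28,  22, 374], dtype=int32)) (array([277.28571429, 240.56746032]), array([268, 232,  19,  18, 252], dtype=int32))
blank side/wrist [0.56327454 0.09761118 0.0148456 ] [-39.1  -1.3]
blank scene/side [0.56289974 0.09712225 0.01533737] [-39.7  -1.6]
bar near end [ 0.4544016   0.17614814 -0.38001468] [-111.2  112. ]
bar far end [ 0.64951276  0.22266477 -0.300368  ] [87.3 83. ]
tab [ 0.56402337  0.20439423 -0.38860876] [ 1.1 97.6]
tcp in holder [-86.   28.9] 21.78914884605433
```

Everything is consistent: blank edges at x −69.4 to −11, bar at y ≈ 67.7 with ends at −117.5 and +26.6. I go down to just above the bar, shifting 4.6 mm in y, and take one close look.

step_arm(series=[[0.17,0,4.6,50,0],[0.17,0,4.6,100,0],[0.17,0,4.6,140,0],[0.17,0,4.6,155,0],[0.17,0,4.6,155,0],[0.17,0,4.6,155,0]])

```text
time: 3.5
tool_pos: [0.5087, 0.1124, 0.0492]
ee_rot: [-3.141, 0.004, -2.762]
wrist_force: [0.8, 0.2, 1.0]
width: 0.0546
```

```bash
python3 - <<'E'
from h import *
import pickle
d1=pickle.load(open('w1.pkl','rb')); d=snap('wrist','w2.png'); S=snap('side','side2.png')
def M(d): return np.array([[foc(d),0,d['cx']],[0,foc(d),d['cy']],[0,0,1]])@np.c_[d['R'],d['t']]
for n,u,v,w in [('bar near',444,222,(210+46/4,180+140/4)),('bar far',441,396,(210+242/4,180+63/4)),('tab',437,310,(210+155/4,180+122/4))]:
    X=cv2.triangulatePoints(M(d1),M(S),np.array([u*.7,v*.7]),np.array(w)); print(n,(X[:3]/X[3]).ravel().round(4))
a=cv2.resize(cv2.imread('pics/w2.png'),(800,600),interpolation=2)
def H(x,y,z,a0=.379): return [.5991+x*np.cos(a0)-y*np.sin(a0),.1133+x*np.sin(a0)+y*np.cos(a0),z]
for p in [(-69,-23,.022),(-69,23,.022),(-117,68,.028),(-86,67.3,.047),(-86,0,.047)]:
    q=proj(d,H(p[0]/1e3,p[1]/1e3,p[2]))/.7; print(p,q.round()); cv2.drawMarker(a,tuple(int(i) for i in q),(255,0,255),0,14,2)
cv2.imwrite('pics/w2b.png',a)
E
```

```text
bar near [0.4676 0.1337 0.0253]
bar far [0.5989 0.1873 0.0208]
tab [0.5374 0.1595 0.0023]
(-69, -23, 0.022) [278. 343.]
(-69, 23, 0.022) [372. 343.]
(-117, 68, 0.028) [470. 247.]
(-86, 67.3, 0.047) [472. 324.]
(-86, 0, 0.047) [316. 324.]
```

View pics/w2b.png

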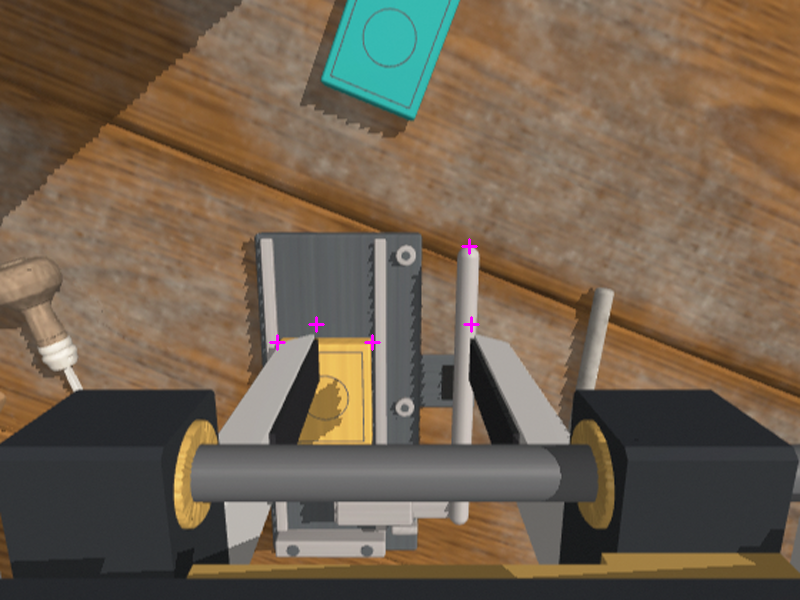

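The wrist view shows the blank and bar where computed: markers at (278,343), (372,343) and (470,247) lie on them. The visible finger ends at (317,339) and (472,339) don't quite match the computed tips, though. I check the tip height and position in the side and scene views before pressing.

```bash
python3 - <<'E'
from h import *
o=robot.get_obs(); p=np.array(o['tool_pos']); print(p,o['width'])
y=o['ee_rot'][2]; ty=np.array([np.sin(y),-np.cos(y),0])
out=[]
for n in ('side','scene'):
    d=snap(n); a=cv2.cvtColor(d['pixels'],cv2.COLOR_RGB2BGR); c=proj(d,p).astype(int)
    x0,y0=c[0]-50,c[1]-45; b=cv2.resize(a[y0:y0+75,x0:x0+100],(800,600),interpolation=2)[:, :]
    b=cv2.resize(a[y0:y0+75,x0:x0+100],(800,600),interpolation=cv2.INTER_CUBIC)
    for s in (-1,1):
        for off in (.0273,.0398):
            q=(proj(d,p+s*off*ty)-[x0,y0]+.5)*8; cv2.drawMarker(b,tuple(int(i) for i in q),(255,0,255),0,14,2)
    out.append(cv2.resize(b,(400,300)))
    out[-1]=cv2.resize(b,(560,420))[:300*560//400-120]
cv2.imwrite('pics/tips.png',np.vstack(out)[:600] if False else np.hstack([cv2.resize(x,(400,215*2)) for x in out]))
E
```

```text
[0.50870219 0.11243829 0.04925107] 0.055035223244249164
```

View pics/tips.png

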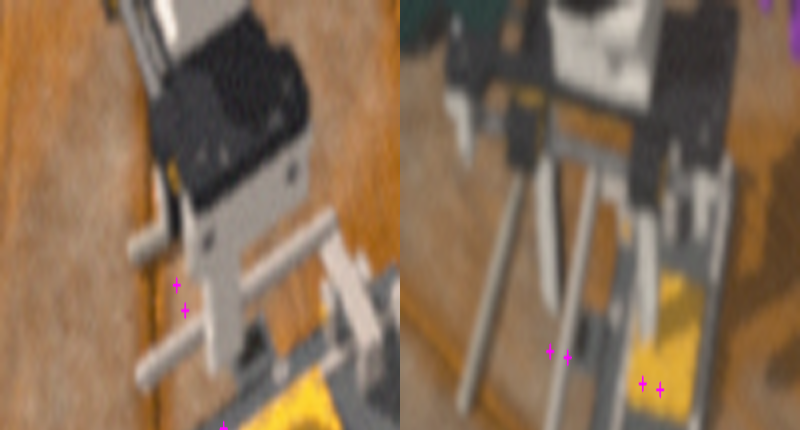

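In the side and scene views the visible finger ends sit about 30 mm above the computed TCP marks (scene crop: (650,340) seen, (650,387) predicted). So I go down in small, force-checked stages.

step_arm(series=[[0.17,0,1,8,0],[0.17,0,1,15,0],[0.17,0,1,21,0],[0.17,0,1,21,0]])

```text
time: 4.2
tool_pos: [0.5059, 0.1131, 0.0249]
ee_rot: [3.141, -0.002, -2.762]
wrist_force: [-0.2, -0.3, -0.2]
width: 0.0548
```

```bash
python3 - <<'E'
from h import *
for n in ('wrist','side','scene'):
    d=snap(n,n+'3.png'); o=robot.get_obs(); print(o['tool_pos'].round(4),o['wrist_force'].round(2))
a=cv2.imread('pics/side3.png')[165:255,195:315]; b=cv2.imread('pics/scene3.png')[185:275,205:325]; w=cv2.imread('pics/wrist3.png')
cv2.imwrite('pics/c3.png',np.vstack([np.hstack([cv2.resize(a,(400,300),interpolation=2),cv2.resize(b,(400,300),interpolation=2)]),cv2.resize(w[150:360,110:430],(800,525))[:300]]))
E
```

```text
[0.5063 0.1132 0.0254] [ 0.37 -0.07  0.24]
[0.5066 0.1132 0.0258] [ 1.11 -0.23  0.72]
[0.5068 0.1132 0.0261] [0.39 0.33 0.19]
```

View pics/c3.png

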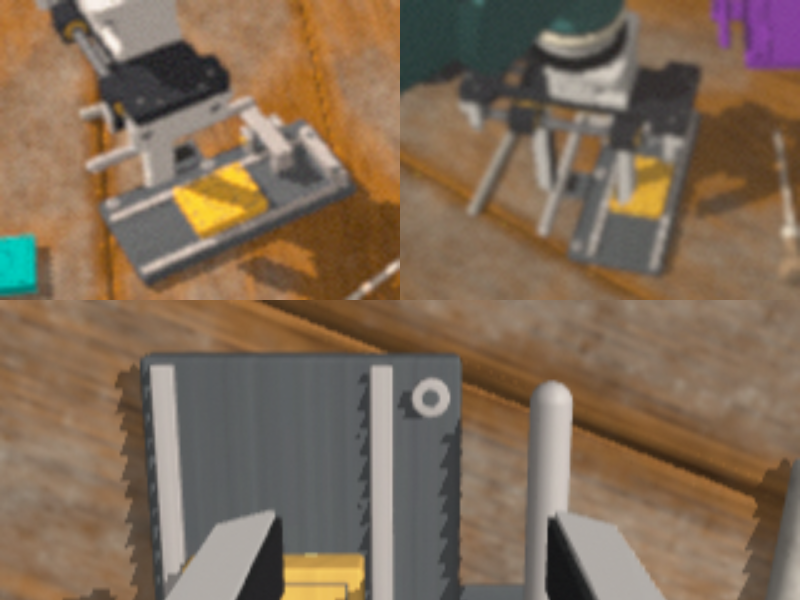

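Confirmed: the tips are still about 25–30 mm above the bar (side crop (152,182), scene crop (626,200)), so the real finger ends lie well behind the nominal TCP. I back off 10 mm for margin behind the blank and keep descending until the force shows contact with the bar.

step_arm(series=[[0.17,5,0,0,0],[0.17,10,0,4,0],[0.17,10,0,8,0],[0.17,10,0,8,0],[0.17,10,0,8,0]])

```text
time: 4.97
tool_pos: [0.4974, 0.1095, 0.018]
ee_rot: [3.142, 0.0, -2.762]
wrist_force: [-0.3, 0.2, 0.6]
width: 0.0549
```

step_arm(series=[[0.17,0,0,4,0],[0.17,0,0,8,0],[0.17,0,0,8,0],[0.17,0,0,8,0]])

```text
time: 5.48
tool_pos: [0.4973, 0.1095, 0.0099]
ee_rot: [3.142, -0.0, -2.762]
wrist_force: [-0.0, 0.4, -0.8]
width: 0.0548
```

step_arm(series=[[0.17,0,0,3,0],[0.17,0,0,6,0],[0.17,0,0,6,0],[0.17,0,0,6,0]])

```text
time: 5.98
tool_pos: [0.4974, 0.1095, 0.004]
ee_rot: [3.142, 0.0, -2.762]
wrist_force: [0.2, -0.3, 0.2]
width: 0.0551
```

```bash
python3 - <<'E'
from h import *
ims=[]
for n,(x,y) in {'side':(185,165),'scene':(205,185)}.items():
    d=snap(n,n+'4.png'); a=cv2.cvtColor(d['pixels'],cv2.COLOR_RGB2BGR)[y:y+90,x:x+120]; ims.append(cv2.resize(a,(400,300),interpolation=2))
d=snap('wrist','w4.png'); w=cv2.cvtColor(d['pixels'],cv2.COLOR_RGB2BGR)
cv2.imwrite('pics/c4.png',np.vstack([np.hstack(ims),cv2.resize(w[150:270,120:440],(800,300))]))
print(robot.get_obs()['tool_pos'],robot.get_obs()['wrist_force'])
E
```

```text
[0.49746951 0.10952342 0.00411984] [ 0.00718464 -0.2536476   0.41902111]
```

View pics/c4.png

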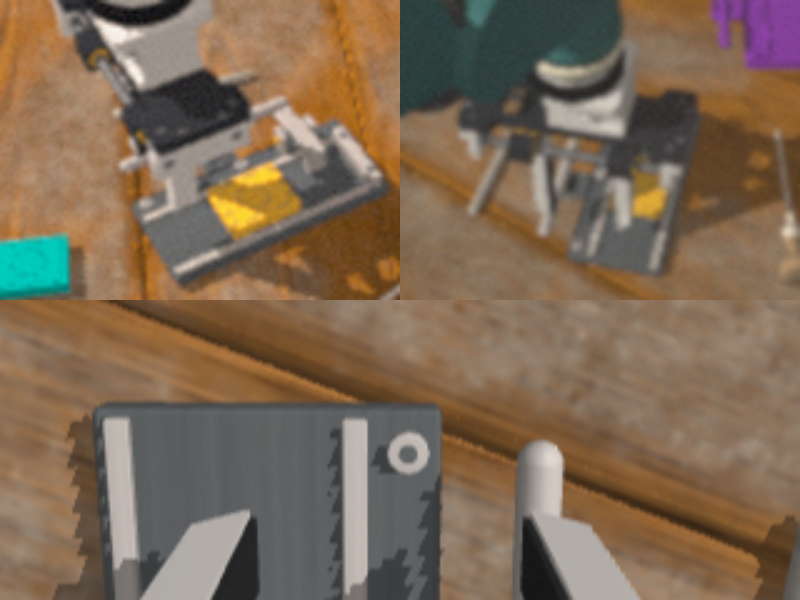

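step_arm(series=[[0.17,0,0,2,0],[0.17,0,0,5,0],[0.17,0,0,5,0]])

```text
time: 6.5
tool_pos: [0.4975, 0.1096, -0.0009]
ee_rot: [3.142, 0.0, -2.762]
wrist_force: [-0.9, 0.1, 1.2]
width: 0.0552
```

step_arm(series=[[0.17,0,0,2,0],[0.17,0,0,5,0],[0.17,0,0,5,0]])

```text
time: 6.88
tool_pos: [0.4978, 0.1097, -0.0058]
ee_rot: [3.142, 0.001, -2.762]
wrist_force: [0.1, 0.7, 3.4]
width: 0.055
```

Contact came at about z = −4 mm on the readout (3.4 N, as expected for the bar), so the true tips are about 36 mm above the reported TCP. I press on in stages.

step_arm(series=[[0.17,0,0,2,0],[0.17,0,0,5,0],[0.17,0,0,8,0],[0.17,0,0,8,0]])

```text
time: 7.38
tool_pos: [0.498, 0.1096, -0.0136]
ee_rot: [-3.141, 0.001, -2.762]
wrist_force: [-0.4, 0.8, 6.3]
width: 0.0546
```

```bash
python3 - <<'E'
from h import *
o=robot.get_obs(); print(o['tool_pos'],o['wrist_force'],o['wrist_torque'],o['ee_rot'])
ims=[]
for n,(x,y) in {'side':(205,175),'scene':(225,195)}.items():
    d=snap(n,n+'5.png'); a=cv2.cvtColor(d['pixels'],cv2.COLOR_RGB2BGR)[y:y+75,x:x+100]; ims.append(cv2.resize(a,(400,300),interpolation=2))
d=snap('wrist','w5.png'); w=cv2.cvtColor(d['pixels'],cv2.COLOR_RGB2BGR)
cv2.imwrite('pics/c5.png',np.vstack([np.hstack(ims),cv2.resize(w[150:270,120:440],(800,300))]))
E
```

```text
[ 0.49798943  0.10958694 -0.01358964] [-0.44532913  0.76726882  6.27545249] [ 0.3479869   0.19501587 -0.01374818] [-3.14140548e+00  1.36413048e-03 -2.76201895e+00]
```

View pics/c5.png

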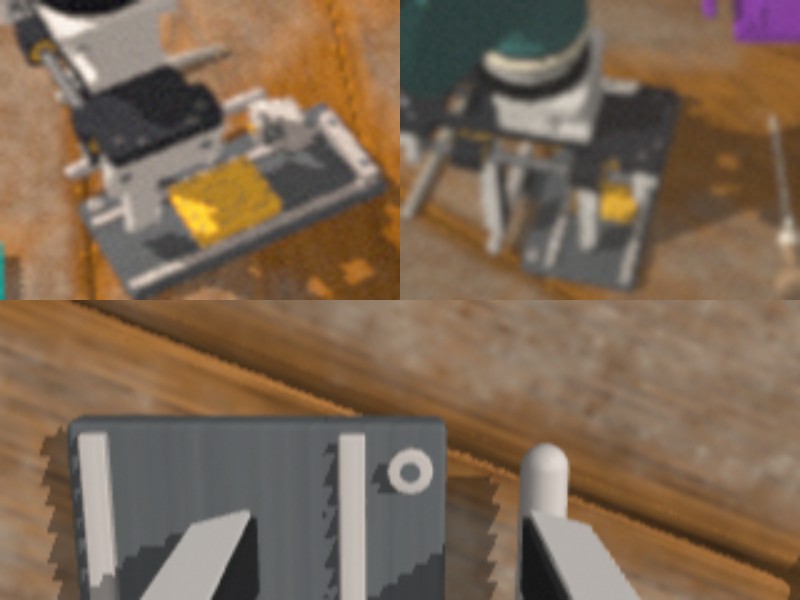

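The jaw is rising (side crop (285,115)) and the right fingertip sits on the bar. I feel for the joint limit with small steps, so I have a sure height reference.

step_arm(series=[[0.17,0,0,2,0],[0.17,0,0,5,0],[0.17,0,0,5,0]])

```text
time: 7.9
tool_pos: [0.4987, 0.1087, -0.0179]
ee_rot: [-3.139, 0.002, -2.762]
wrist_force: [-0.2, -1.7, 8.0]
width: 0.055
```

step_arm(series=[[0.17,0,0,1,0],[0.17,0,0,2,0],[0.17,0,0,2,0]])

```text
time: 8.28
tool_pos: [0.4991, 0.1083, -0.0194]
ee_rot: [-3.138, 0.003, -2.762]
wrist_force: [-0.2, -2.3, 9.7]
width: 0.0552
```

```bash
python3 - <<'E'
from h import *
x0,y0,a=.5991,.1133,.379
def inh(X): dx,dy=X[0]-x0,X[1]-y0; return np.round(1e3*np.array([dx*np.cos(a)+dy*np.sin(a),-dx*np.sin(a)+dy*np.cos(a),X[2]]),1)
ims=[]
for n in ('side','scene','wrist'):
    d=snap(n,n+'6.png')
    for l in ('jaw','thumb_bar'):
        for r in models.pinpoint(d,l)[:3]: print(n,l,inh(r['position']),round(r['p'],2))
    p=d['pixels']
    if n=='side': ims.append(p[175:250,205:305])
    if n=='scene': ims.append(p[195:270,225:325])
w=cv2.resize(cv2.imread('pics/wrist6.png')[150:270,120:440],(800,300))
b=np.hstack([cv2.resize(cv2.cvtColor(i,cv2.COLOR_RGB2BGR),(400,300),interpolation=2) for i in ims])
cv2.imwrite('pics/c6.png',np.vstack([b,w]))
o=robot.get_obs(); print(o['tool_pos'],o['wrist_force'],o['wrist_torque'])
E
```

```text
side jaw [-3.270e+01 -2.143e+02  1.000e-01] 0.72
side jaw [267.7 -70.3  12.2] 0.51
side jaw [18.   9.8 30.2] 0.42
side thumb_bar [197.1 -27.6  25.7] 0.52
scene jaw [276.6 -75.2  11.7] 0.57
scene thumb_bar [196.3 -31.7  27.3] 0.61
scene thumb_bar [-43.1  66.3   8.2] 0.46
[ 0.49915325  0.1083081  -0.01939646] [-0.79652139 -2.84699091 10.05103298] [-0.21871958  0.11247965  0.05974871]
```

View pics/c6.png

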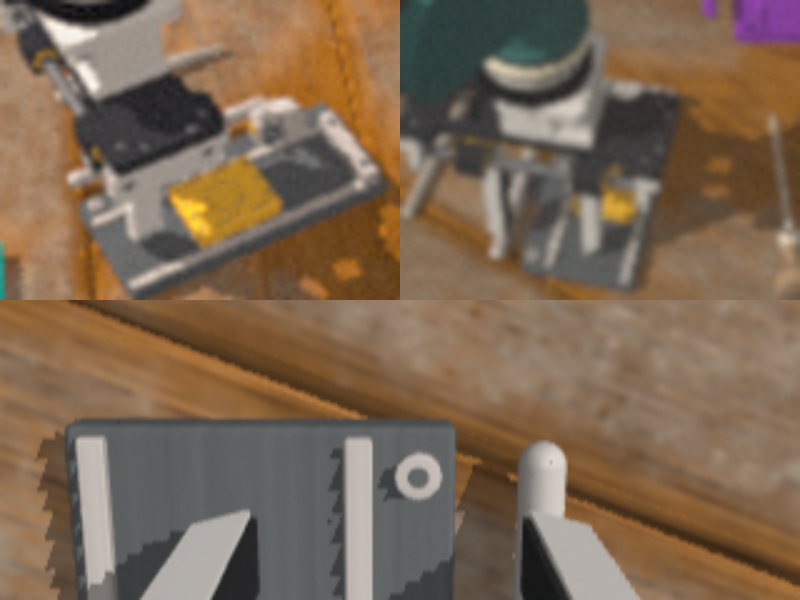

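The checks agree:
- The jaw reads z ≈ 30 mm and the bar axis z ≈ 8 mm, so the clip is essentially fully pressed.
- The moment fits a single contact on the bar fingertip, about 34 mm to the side.

I ease up 3 mm and begin pushing.

step_arm(series=[[0.17,0,0,-2,0],[0.17,0,0,-3,0],[0.17,-3,0,-3,0],[0.17,-6,0,-3,0],[0.17,-9,0,-3,0],[0.17,-12,0,-3,0],[0.17,-12,0,-3,0]])

```text
time: 9.6
tool_pos: [0.5069, 0.1111, -0.018]
ee_rot: [-3.138, -0.006, -2.761]
wrist_force: [-4.5, -5.7, 8.3]
width: 0.0551
```

step_arm(series=[[0.17,-3,0,0,0],[0.17,-6,0,0,0],[0.17,-9,0,0,0],[0.17,-12,0,0,0],[0.17,-15,0,0,0],[0.17,-18,0,0,0],[0.17,-18,0,0,0]])

```text
time: 10.48
tool_pos: [0.5232, 0.116, -0.0181]
ee_rot: [-3.135, -0.008, -2.761]
wrist_force: [-5.1, -9.1, 9.2]
width: 0.0552
```

```bash
python3 - <<'E'
from h import *
x0,y0,a=.5991,.1133,.379
A=np.array([[np.cos(a),np.sin(a),0],[-np.sin(a),np.cos(a),0],[0,0,1]])
def inh(X): return np.round(1e3*A@(np.array(X)-[x0,y0,0]),1)
for n in ('side','scene','wrist'):
    d=snap(n,n+'7.png')
    for l in ('blank','jaw','thumb_bar','stop_face'):
        for r in models.pinpoint(d,l)[:3]:
            q=inh(r['position'])
            if abs(q[0])<130 and abs(q[1])<90: print(n,l,q,round(r['p'],2))
for i in range(1):
    o=robot.get_obs(); print(inh(o['tool_pos']),'F',(A@o['wrist_force']).round(2),'T',(A@o['wrist_torque']).round(3),o['ee_rot'].round(4),o['joint_positions'].round(3))
ims=[]
for n,(x,y) in {'side':(205,175),'scene':(225,195)}.items(): ims.append(cv2.resize(cv2.imread(f'pics/{n}7.png')[y:y+75,x:x+100],(400,300),interpolation=2))
w=cv2.resize(cv2.imread('pics/wrist7.png')[150:270,120:440],(800,300))
cv2.imwrite('pics/c7.png',np.vstack([np.hstack(ims),w]))
E
```

```text
side blank [-32.7  -3.1  10.5] 0.77
side jaw [17.5  8.2 28.7] 0.71
side stop_face [41.2 -3.1  6.1] 0.82
scene blank [-32.   -4.8  10.9] 0.53
scene thumb_bar [-41.7  65.5  11. ] 0.62
wrist blank [-29.1  -0.3  10.9] 0.75
wrist thumb_bar [-46.1  66.1  13.6] 0.64
[-69.5  30.6 -18.1] F [-8.77 -7.33  7.83] T [-1.061  1.61   0.186] [-3.1354 -0.0076 -2.7615] [ 0.118  0.178  1.658 -0.008  1.311 -1.831]
```

View pics/c7.png

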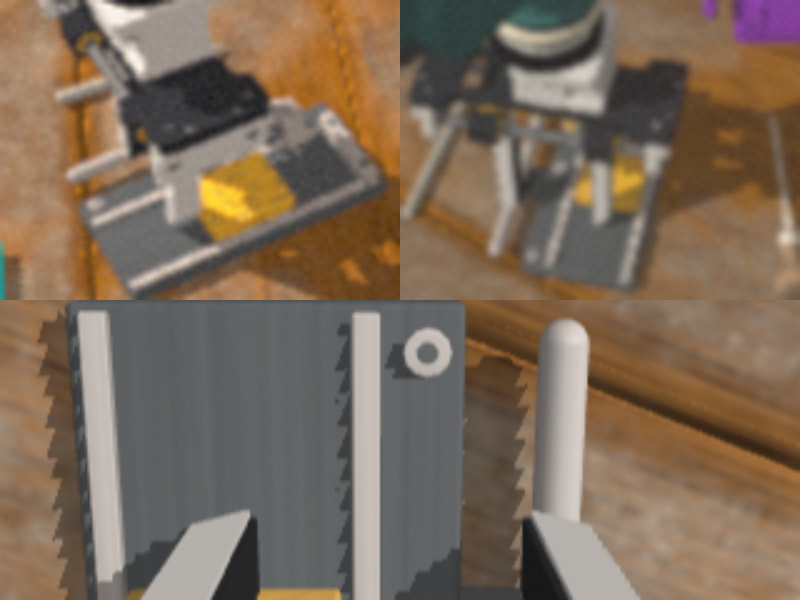

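The blank has advanced about 8 mm (origin ≈ −31). However, in the wrist crop the bar fingertip (525–565) has crept inward of the bar's crown (562), with 7 N side force, so it may slip off. The blank isn't under the jaw yet. I back off, lift, shift outward and press again, a bit less deep.

step_arm(series=[[0.17,3,0,0,0],[0.17,6,0,0,0],[0.17,6,0,-8,0],[0.17,6,0,-16,0],[0.17,6,0,-25,0],[0.17,6,1.8,-25,0],[0.17,6,1.8,-25,0],[0.17,6,1.8,-25,0]])

```text
time: 12.22
tool_pos: [0.5183, 0.1202, 0.0063]
ee_rot: [3.141, -0.001, -2.762]
wrist_force: [0.0, 0.3, 0.8]
width: 0.0551
```

```bash
cat >> h.py <<'E'
x0,y0,a0=.5991,.1133,.379
A=np.array([[np.cos(a0),np.sin(a0),0],[-np.sin(a0),np.cos(a0),0],[0,0,1]])
def inh(X): return np.round(1e3*A@(np.array(X)-[x0,y0,0]),1)
def rep(): o=robot.get_obs(); print(inh(o['tool_pos']),'F',(A@o['wrist_force']).round(2),'T',(A@o['wrist_torque']).round(3),o['ee_rot'].round(4))
def baru(d):  # bar and finger columns in a wrist picture, in px, at a row just ahead of the finger ends
    g=cv2.cvtColor(d['pixels'],cv2.COLOR_RGB2GRAY); h=cv2.cvtColor(d['pixels'],cv2.COLOR_RGB2HSV)
    for v in (215,225,232,236,240,246):
        m=(h[v,:,1]<45)&(g[v]>105); k=np.flatnonzero(np.diff(np.r_[0,m[300:400].astype(int),0])); print(v,(k+300).tolist())
E
python3 - <<'E'
from h import *
rep(); baru(snap('wrist','w8.png'))
E
```

```text
[-72.5  36.3   6.3] F [0.15 0.29 0.78] T [ 0.043 -0.017 -0.001] [ 3.1412e+00 -1.3000e-03 -2.7616e+00]
215 [325, 341]
225 [325, 340]
232 [324, 340]
236 [324, 345]
240 [324, 329, 334, 356]
246 [324, 329, 337, 360]
```

step_arm(series=[[0.17,4,0,4,0],[0.17,4,0,9,0],[0.17,4,0,14,0],[0.17,4,0,18,0],[0.17,4,0,22,0],[0.17,4,0,22,0]])

```text
time: 13.02
tool_pos: [0.5147, 0.1196, -0.0148]
ee_rot: [3.139, -0.0, -2.762]
wrist_force: [-2.8, 1.9, 6.2]
width: 0.0546
```

```bash
python3 - <<'E'
from h import *
rep(); baru(snap('wrist','w9.png'))
for n in ('side','scene'):
    d=snap(n)
    for l in ('jaw','thumb_bar'):
        for r in models.pinpoint(d,l)[:3]:
            q=inh(r['position'])
            if abs(q[0])<130 and abs(q[1])<90: print(n,l,q[:2],round(r['position'][2],4),round(r['p'],2))
E
```

```text
[-76.1  37.1 -14.8] F [-1.93  2.76  6.15] T [0.869 0.404 0.123] [ 3.1394e+00 -3.0000e-04 -2.7617e+00]
215 [324, 340]
225 [324, 340]
232 [324, 340]
236 [324, 345]
240 [324, 329, 334, 356]
246 [323, 329, 337, 360]
side jaw [18.5  7.3] 0.0273 0.49
scene thumb_bar [-41.8  68.8] 0.011 0.5
```

Now the finger sits about 3–4 mm to the outside of the crown, so the right place is in between. I slide it back 2.5 mm along y while it stays pressed, then check.

step_arm(series=[[0.17,0,-1.3,0,0],[0.17,0,-2.5,0,0],[0.17,0,-2.5,0,0],[0.17,0,-2.5,0,0]])

```text
time: 13.88
tool_pos: [0.5173, 0.1165, -0.0138]
ee_rot: [-3.141, 0.003, -2.762]
wrist_force: [-0.9, 0.8, 6.3]
width: 0.0551
```

```bash
cat >> h.py <<'E'
def chk():
    rep(); d=snap('wrist'); g=cv2.cvtColor(d['pixels'],cv2.COLOR_RGB2GRAY).astype(int); h=cv2.cvtColor(d['pixels'],cv2.COLOR_RGB2HSV)
    for v in (200,210,220,230):
        m=(h[v,:,1]<45)&(g[v]>105); k=np.flatnonzero(np.diff(np.r_[0,m[300:400].astype(int),0]))+300; print(v,k.tolist(),end=' ')
    print()
    for n in ('side','scene','wrist'):
        d=snap(n)
        for l in ('jaw','thumb_bar','blank'):
            for r in models.pinpoint(d,l)[:3]:
                q=inh(r['position']); q[2]=r['position'][2]*1e3
                if abs(q[0])<130 and abs(q[1])<90: print(n,l,q.round(1),round(r['p'],2))
E
python3 -c "
from h import *
chk()"
```

```text
[-74.8  33.2 -13.8] F [-0.52  1.09  6.27] T [0.399 0.205 0.069] [-3.1411e+00  2.6000e-03 -2.7619e+00]
200 [334, 350] 210 [333, 349] 220 [333, 349] 230 [332, 348] 
side jaw [17.9  8.5 26.3] 0.63
side blank [-34.3  -3.   10.2] 0.71
scene thumb_bar [-41.1  70.4  13.8] 0.57
scene blank [-29.6  -2.7  10.2] 0.52
wrist thumb_bar [-46.3  67.4  17.3] 0.88
wrist blank [-27.4  -0.1   7.5] 0.74
wrist blank [-47.8  63.7  12.9] 0.64
```

Centred now: bar 340 px against fingertip centre 340 px. I press 1.5 mm more and push 14 mm.

step_arm(series=[[0.17,0,0,1.5,0],[0.17,-3,0,1.5,0],[0.17,-6,0,1.5,0],[0.17,-9,0,1.5,0],[0.17,-12,0,1.5,0],[0.17,-14,0,1.5,0],[0.17,-14,0,1.5,0]])

```text
time: 15.4
tool_pos: [0.5281, 0.118, -0.0161]
ee_rot: [-3.137, -0.005, -2.762]
wrist_force: [-4.6, -7.8, 7.6]
width: 0.0549
```

```bash
python3 -c "
from h import *
chk()"
```

```text
[-64.2  30.6 -16.1] F [-7.2  -5.53  7.59] T [-0.68   1.436  0.146] [-3.1366 -0.0049 -2.7616]
200 [339, 356] 210 [339, 355] 220 [303, 304, 338, 355] 230 [303, 304, 338, 354] 
side jaw [17.6  6.7 25.8] 0.55
side thumb_bar [-44.3  66.4  13.9] 0.58
side blank [-25.8  -4.3   7.3] 0.71
scene jaw [-1.3 -4.7  1.2] 0.29
scene thumb_bar [-43.7  67.1  12.8] 0.59
scene blank [-29.   -4.5   8.4] 0.6
wrist jaw [17.   2.3 26.6] 0.56
wrist thumb_bar [-47.8  69.4  15. ] 0.78
wrist blank [-23.8   0.9  10. ] 0.69
```

Pushing moves the blank (≈ −26), but the bar fingertip creeps inward again, about 3 mm with 5.5 N side force. The rod is round and the arm is slightly soft, so I correct with feed in +y and work in short pushes.

step_arm(series=[[0.17,0,1.5,0,0],[0.17,0,3,0,0],[0.17,0,3,0,0]])

```text
time: 16.42
tool_pos: [0.5281, 0.1181, -0.0158]
ee_rot: [-3.131, -0.005, -2.762]
wrist_force: [-3.0, -12.4, 7.7]
width: 0.0549
```

```bash
python3 -c "
from h import *
chk()"
```

```text
[-64.2  30.7 -15.8] F [ -7.37 -10.38   7.69] T [-1.906  1.478  0.256] [-3.1311 -0.0046 -2.7617]
200 [303, 304, 339, 355] 210 [303, 304, 338, 355] 220 [303, 304, 338, 354] 230 [337, 354] 
side jaw [19.3  8.9 25.5] 0.62
side thumb_bar [-49.2  66.5  14. ] 0.68
side blank [-28.7  -4.1  11.4] 0.6
scene jaw [42.4 -4.4  6. ] 0.72
scene thumb_bar [-42.6  68.1  13.6] 0.44
scene blank [-28.1  -4.4  10.5] 0.68
wrist jaw [18.   4.9 26.2] 0.77
wrist blank [-22.2   0.2   9.9] 0.81
```

step_arm(series=[[0.17,3,0,0,0],[0.17,6,-0.5,0,0],[0.17,8,-1.3,0,0],[0.17,8,-1.3,0,0]])

```text
time: 17.58
tool_pos: [0.5279, 0.1179, -0.0131]
ee_rot: [-3.134, 0.012, -2.763]
wrist_force: [5.9, -4.7, 6.3]
width: 0.0548
```

```bash
cat >> h.py <<'E'
def quick():
    rep(); d=snap('wrist'); g=cv2.cvtColor(d['pixels'],cv2.COLOR_RGB2GRAY).astype(int); h=cv2.cvtColor(d['pixels'],cv2.COLOR_RGB2HSV)
    for v in (210,220,230):
        m=(h[v,:,1]<45)&(g[v]>105); k=np.flatnonzero(np.diff(np.r_[0,m[310:400].astype(int),0]))+310; print(v,k.tolist(),end=' ')
    for r in models.pinpoint(d,'blank')[:2]+models.pinpoint(d,'jaw')[:2]: print(inh(r['position'])[:2],round(1e3*r['position'][2],1),round(r['p'],2),end=' ')
    print()
E
python3 -c "
from h import *
quick()"
```

```text
[-64.4  30.7 -13.1] F [ 3.7  -6.56  6.33] T [-1.08  -0.931 -0.147] [-3.1335  0.0125 -2.7631]
210 [340, 356] 220 [339, 355] 230 [339, 355] [-24.6   0.4] 7.6 0.87 [18.1  3.2] 22.3 0.21 [15.2  4.5] 21.9 0.89
```

The finger hardly moved in either direction, so rod friction is high (~1) and the narrow tip is unstable across the round bar. The blank isn't under the jaw yet, so I lift clear. I'll re-approach with the tool yawed 25°, so the 16 mm-wide tip crosses the bar obliquely, which is stable sideways. The push finger then leads.

step_arm(series=[[0.17,2,-1,0,0],[0.17,3,-2,-6,0],[0.17,3,-2,-14,0],[0.33,3,-2,-30,0],[0.33,15,-2,-35,-8],[0.33,20,-2,-35,-16],[0.33,20,-2,-35,-25],[0.33,20,-2,-35,-25],[0.33,20,-2,-35,-25]])

```text
time: 18.85
tool_pos: [0.5032, 0.1109, 0.0185]
ee_rot: [3.141, -0.0, -2.328]
wrist_force: [-0.2, 1.2, -0.9]
width: 0.0625
```

```bash
python3 - <<'E'
from h import *
rep(); print(robot.get_obs()['width'],robot.get_obs()['joint_positions'])
for n in ('wrist','side','scene'):
    d=snap(n,n+'10.png')
    for r in models.pinpoint(d,'blank')[:3]: print(n,inh(r['position'])[:2],round(r['p'],2))
# blank edges from brass mask in wrist picture at z=22
d=snap('wrist'); h=cv2.cvtColor(d['pixels'],cv2.COLOR_RGB2HSV); m=cv2.inRange(h,(18,120,90),(34,255,255))
n,l,st,c=cv2.connectedComponentsWithStats(m)
for k in range(1,n):
    if st[k,4]>60:
        v,u=np.nonzero(l==k); P=np.array([inh(onz(d,uu,vv,.022)) for uu,vv in zip(u,v)]); print(st[k],'x',P[:,0].min(),P[:,0].max(),'y',P[:,1].min(),P[:,1].max())
E
```

```text
[-90.   33.3  18.5] F [ 0.24  1.16 -0.93] T [ 0.082 -0.03  -0.016] [ 3.1413e+00 -1.0000e-04 -2.3275e+00]
0.06247840832824827 [ 1.06809433e-01  9.35870846e-02  1.67507979e+00  1.58090257e-04
  1.37314237e+00 -2.27809935e+00]
wrist [-206.1   28.2] 0.74
side [-207.2   27.9] 0.88
side [-27.5  -4. ] 0.66
scene [-28.   -2.8] 0.66
scene [-210.    34.6] 0.6
scene [-32.5 134.3] 0.25
[138 241  45  66 645] x -58.1 -8.6 y -25.2 -14.1
[199 261  34  50 801] x -58.2 -22.3 y 8.8 20.8
[ 102  294   34   76 1253] x -13.3 43.4 y -41.6 -18.3
[ 416  294   34   76 1225] x -94.6 -48.3 y 135.2 175.4
[219 351  11  10  80] x -1.7 5.1 y 35.7 42.3
[ 153  388  407   17 4629] x -70.9 56.6 y 8.8 261.6
```

The blank's rear edge is at x ≈ −58 and the TCP is at (−90, 33.3) in the holder frame, yawed 25°. Pressing down now.

step_arm(series=[[0.33,0,0,10,0],[0.33,0,0,18,0],[0.33,0,0,22,0],[0.33,0,0,26,0],[0.33,0,0,30,0],[0.33,0,0,33,0],[0.33,0,0,35,0],[0.33,0,0,35,0]])

```text
time: 20.2
tool_pos: [0.5031, 0.1115, -0.0159]
ee_rot: [3.14, 0.001, -2.325]
wrist_force: [-2.7, 1.4, 6.2]
width: 0.0621
```

```bash
cat >> h.py <<'E'
def q2(f=None):
    rep()
    for n in ('side','scene','wrist'):
        d=snap(n,f and n+f)
        for l in ('jaw','thumb_bar','blank'):
            for r in models.pinpoint(d,l)[:3]:
                q=inh(r['position']); q[2]=r['position'][2]*1e3
                if abs(q[0])<130 and abs(q[1])<90: print(n,l,q.round(1),round(r['p'],2),end='; ')
    print()
E
python3 -c "
from h import *
q2('11.png')"
```

```text
[-89.9  33.8 -15.9] F [-1.95  2.29  6.19] T [0.841 0.416 0.044] [ 3.1405e+00  7.0000e-04 -2.3254e+00]
side jaw [18.   8.8 32. ] 0.53; side thumb_bar [-48.8  65.6  10.4] 0.49; side blank [-27.6  -3.9  12.9] 0.78; scene thumb_bar [-41.7  68.6  11.6] 0.43; scene blank [-25.5  -2.7  12.8] 0.66;
```

Pressed: jaw up and bar axis z ≈ 11 mm. Now I push along the channel, where the holder's +x is (−0.907, −0.421) in tool axes.

step_arm(series=[[0.33,-2.7,-1.3,0,0],[0.33,-5.4,-2.5,0,0],[0.33,-8.2,-3.8,0,0],[0.33,-10.9,-5.1,0,0],[0.33,-13.6,-6.3,0,0],[0.33,-13.6,-6.3,0,0]])

```text
time: 21.55
tool_pos: [0.516, 0.1152, -0.0162]
ee_rot: [3.141, -0.004, -2.325]
wrist_force: [-4.2, -1.6, 7.0]
width: 0.0625
```

```bash
python3 -c "
from h import *
q2('12.png')"
```

```text
[-76.5  32.5 -16.2] F [-4.49  0.07  6.95] T [0.262 1.025 0.061] [ 3.1412 -0.0036 -2.3252]
side jaw [19.6  9.1 27.3] 0.65; side thumb_bar [18.8 10.3 29.4] 0.7; side thumb_bar [-46.6  64.1   9.8] 0.61; side blank [-24.   -1.9   8.3] 0.68; scene jaw [-46.1  68.4   9.2] 0.61; scene thumb_bar [-44.3  68.8  10.7] 0.56; scene blank [-24.5  -2.9  11.9] 0.58; wrist jaw [19.   2.8 28.1] 0.74; wrist thumb_bar [-47.3  63.   13.5] 0.85;
```

Stable now: side force ≈ 0, jaw z ≈ 28 mm, blank at ≈ −24. Pushing 20 mm more.

step_arm(series=[[0.33,-3.1,-1.0,0,0],[0.33,-6.2,-2.4,0,0],[0.33,-9.2,-3.8,0,0],[0.33,-12.3,-5.1,0,0],[0.33,-15.4,-6.4,0,0],[0.33,-18.5,-7.7,0,0],[0.33,-18.5,-7.7,0,0]])

```text
time: 23.02
tool_pos: [0.5342, 0.1234, -0.0162]
ee_rot: [3.141, -0.004, -2.325]
wrist_force: [-4.9, -1.0, 5.8]
width: 0.0625
```

```bash
python3 -c "
from h import *
q2('13.png')"
```

```text
[-56.6  33.4 -16.2] F [-4.97  0.87  5.77] T [0.232 1.036 0.094] [ 3.141  -0.0039 -2.3252]
side jaw [20.6  6.6 29.9] 0.75; side jaw [41.3 -2.   7.2] 0.65; side thumb_bar [-46.9  65.6   5.7] 0.62; side blank [-0.9 -1.7  8.2] 0.58; scene jaw [16.8  8.8 28.2] 0.45; scene jaw [44.4 -6.7  9. ] 0.21; scene thumb_bar [-42.7  67.2  11.7] 0.49; scene blank [-6.4 -1.8  9.9] 0.74; wrist jaw [17.   6.2 32.6] 0.63; wrist thumb_bar [-48.5  67.6  12.2] 0.94;
```

Blank ≈ −4 and under the raised jaw. 14 mm more, then small steps until the force rises at the stop.

step_arm(series=[[0.33,-2.7,-1.3,0,0],[0.33,-5.4,-2.5,0,0],[0.33,-8.2,-3.8,0,0],[0.33,-10.9,-5.1,0,0],[0.33,-12.7,-5.9,0,0],[0.33,-12.7,-5.9,0,0]])

```text
time: 24.38
tool_pos: [0.5468, 0.1286, -0.0163]
ee_rot: [3.14, -0.004, -2.325]
wrist_force: [-5.8, -3.0, 6.8]
width: 0.0626
```

```bash
python3 -c "
from h import *
q2('14.png')"
```

```text
[-42.9  33.6 -16.3] F [-6.45 -0.66  6.8 ] T [0.303 1.186 0.091] [ 3.1405 -0.0044 -2.3252]
side jaw [17.8  9.2 31. ] 0.76; side thumb_bar [-46.8  65.5   6.3] 0.72; side blank [ 7.5 -3.3  9.3] 0.55; scene thumb_bar [-46.1  64.3   9.1] 0.54; scene blank [ 5.9 -3.4 12.3] 0.46; wrist thumb_bar [-48.7  67.8  11.7] 0.97; wrist blank [-47.5  67.9  15.2] 0.52;
```

step_arm(series=[[0.33,-1.8,-0.8,0,0],[0.33,-3.6,-1.7,0,0],[0.33,-4.5,-2.1,0,0],[0.33,-4.5,-2.1,0,0]])

```text
time: 25.48
tool_pos: [0.5513, 0.1304, -0.0163]
ee_rot: [3.14, -0.005, -2.325]
wrist_force: [-6.2, -2.6, 7.4]
width: 0.0623
```

step_arm(series=[[0.33,-1.8,-0.8,0,0],[0.33,-2.7,-1.3,0,0],[0.33,-2.7,-1.3,0,0]])

```text
time: 25.85
tool_pos: [0.5528, 0.131, -0.0165]
ee_rot: [3.139, -0.007, -2.325]
wrist_force: [-7.2, -2.5, 8.6]
width: 0.0627
```

step_arm(series=[[0.33,-1.8,-0.8,0,0],[0.33,-3.6,-1.7,0,0],[0.33,-3.6,-1.7,0,0]])

```text
time: 26.22
tool_pos: [0.5532, 0.1311, -0.0166]
ee_rot: [3.136, -0.014, -2.326]
wrist_force: [-15.2, -6.7, 13.6]
width: 0.0628
```

```bash
python3 - <<'E'
from h import *
q2('15.png')
d=cams.snapshot('side'); h=cv2.cvtColor(d['pixels'],cv2.COLOR_RGB2HSV)
f0=[(x/1e3) for x in (-11,45)]
def W(x,y,z): return A.T@np.array([x,y,z])/1e3+[x0,y0,0]
b=d['pixels'][180:235,240:320]; b=cv2.resize(cv2.cvtColor(b,cv2.COLOR_RGB2BGR),(800,550),interpolation=2)
for p in [(45,-23,22),(-11,-23,22),(-11,-23,10)]:
    q=(proj(d,W(*p))-[240,180]+.5)*10; cv2.drawMarker(b,tuple(int(i) for i in q),(255,0,255),0,14,1)
cv2.imwrite('pics/c15.png',b)
E
```

```text
[-36.1  33.6 -16.6] F [-16.6   -0.58  13.57] T [ 0.188  3.186 -0.214] [ 3.1356 -0.0141 -2.326 ]
side jaw [20.1  8.9 29.2] 0.69; side thumb_bar [-47.2  63.8   6.5] 0.58; side thumb_bar [14.6 -5.  10.3] 0.3; side blank [15.  -2.8  7.6] 0.75; scene jaw [15.9  5.9 33.6] 0.74; scene thumb_bar [-43.7  68.5  11.4] 0.58; scene thumb_bar [14.7  1.7  7.8] 0.52; scene blank [16.6 -2.3  8.3] 0.71; wrist thumb_bar [-48.2  68.8  12.1] 0.77;
```

View pics/c15.png

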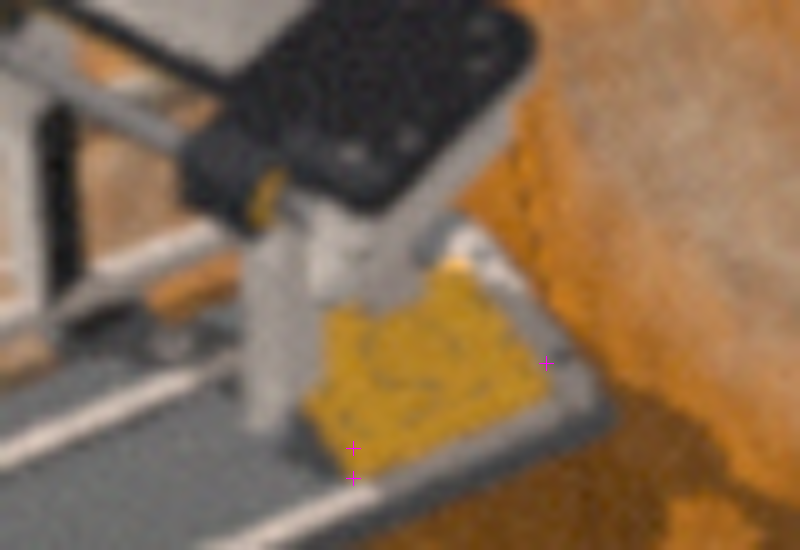

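Fx jumped to −16.6 N with the motion stalled at x = −36. The side crop shows the blank's far edge on the stop face (marker (545,362)), so it is seated. I back the push finger off with the bar still held, then let the bar up slowly and rise clear.

step_arm(series=[[0.33,2.7,1.3,0,0],[0.33,5.4,2.5,0,0],[0.33,8.2,3.8,0,0],[0.33,10.9,5.1,0,0],[0.33,10.9,5.1,0,0],[0.33,10.9,5.1,-3,0],[0.33,10.9,5.1,-6,0],[0.33,10.9,5.1,-9,0],[0.33,10.9,5.1,-12,0],[0.33,10.9,5.1,-15,0],[0.33,10.9,5.1,-18,0],[0.33,10.9,5.1,-22,0],[0.33,10.9,5.1,-30,0],[0.33,10.9,5.1,-50,0],[0.33,10.9,5.1,-90,0],[0.33,30,5.1,-140,0],[0.33,60,5.1,-180,0],[0.33,80,5.1,-200,0],[0.33,80,5.1,-200,0]])

```text
time: 29.25
tool_pos: [0.5021, 0.0789, 0.1866]
ee_rot: [-3.137, 0.005, -2.327]
wrist_force: [0.5, 0.4, 0.4]
width: 0.0623
```

```bash
python3 - <<'E'
from h import *
q2('16.png')
for n in ('wrist','side'):
    d=snap(n); h=cv2.cvtColor(d['pixels'],cv2.COLOR_RGB2HSV); m=cv2.inRange(h,(18,120,90),(34,255,255))
    k,l,st,c=cv2.connectedComponentsWithStats(m)
    for i in range(1,k):
        if st[i,4]>60:
            v,u=np.nonzero(l==i); P=np.array([inh(onz(d,uu,vv,.022)) for uu,vv in zip(u,v)])
            if abs(P[:,0].mean())<60 and abs(P[:,1].mean())<40: print(n,'x',P[:,0].min(),P[:,0].max(),'y',P[:,1].min(),P[:,1].max())
d=cams.snapshot('wrist'); c=proj(d,A.T@np.array([.0,.02,.015])+[x0,y0,0]).astype(int); print(c)
a=cv2.cvtColor(d['pixels'],cv2.COLOR_RGB2BGR); x=max(0,min(c[0]-100,360)); y=max(0,min(c[1]-75,270)); cv2.imwrite('pics/c16.png',cv2.resize(a[y:y+150,x:x+200],(800,600),interpolation=2))
E
```

```text
[-102.8    4.   186.6] F [0.62 0.21 0.38] T [ 0.14   0.03  -0.006] [-3.1373  0.0046 -2.3269]
side thumb_bar [-47.2  68.   15.6] 0.59; side blank [16.4 -1.7  6. ] 0.74; scene jaw [16.1  1.5 25.1] 0.66; scene thumb_bar [-42.8  67.7  17.2] 0.51; scene blank [14.8  0.2 12.3] 0.48; wrist jaw [17.7  2.4 23.8] 0.7; wrist thumb_bar [-46.7  68.7  20.1] 0.91; wrist blank [15.7 -0.8  9. ] 0.76; 
wrist x -16.2 43.5 y -24.2 21.3
side x -16.0 44.4 y -33.1 19.3
[248 270]
```

```bash
python3 - <<'E'
from h import *
def m(f):
    h=cv2.cvtColor(cv2.imread(f),cv2.COLOR_BGR2HSV); k,l,st,c=cv2.connectedComponentsWithStats(cv2.inRange(h,(18,150,100),(34,255,255)))
    j=[i for i in range(1,k) if st[i,4]>100 and abs(c[i][0]-282)<20 and abs(c[i][1]-215)<15]
    return [(st[i].tolist(),c[i].round(1).tolist()) for i in j]
print('seated/pushed',m('pics/side15.png')); print('released',m('pics/side16.png'))
d=snap('wrist'); s=snap('scene')
for l in ('graver_a','cork','punch_a','stone'): print(l,[np.round(r['position'],3).tolist() for r in models.pinpoint(s,l)[:1]],[np.round(r['position'],3).tolist() for r in models.pinpoint(d,l)[:1]])
print(robot.close_job())
E
```

```text
seated/pushed [([271, 207, 24, 20, 287], [281.5, 217.2])]
released [([267, 207, 27, 20, 304], [280.3, 217.2])]
graver_a [[0.616, -0.008, 0.012]] [[0.614, -0.001, 0.009]]
cork [[0.646, -0.097, 0.0]] [[0.647, -0.097, -0.002]]
punch_a [[0.52, 0.223, 0.002]] [[0.52, 0.229, -0.003]]
stone [[0.613, 0.122, 0.026]] []
the job is handed in; nothing more can be done
None
```

The brass blank is loaded against the end stop with the jaw clamped on it, and the job is handed in at about 30 s, with the arm clear. I pressed the thumb bar down, pushed the blank under the raised jaw until it stalled on the stop, backed the push finger off, then let the bar up.

**Adjustments on the way**
- The real fingertips sat about 36 mm behind the reported TCP, so I found the bar by touch.
- The first two pushes crept sideways on the round bar. Each time I let the bar up and pressed again, before the blank had reached the jaw.
- The third press, with the tool turned 25°, stayed steady, and I held the bar down from there until the blank was seated.

**Last checks**
- **At the stop:** the push force jumped from about 8 N to 16.6 N while the motion stalled.
- **Blank after release:** it reads x ≈ 15–16.4 mm (17 nominal), with its front edge at 43.5–44.4 mm and the stop face at 45 mm. That 1–2 mm difference is within what the cameras can measure. Its right-hand edge in the side view did not move between the push and the release.
- **Clamp:** the jaw reads z ≈ 24–25 mm and the bar axis ≈ 16–20 mm, which fits a jaw resting on the blank.
- **Robot:** the wrist force was near zero once clear.

**What I could not confirm**
- The last close-up was refused because the picture limit was reached, so the final clamp check is by numbers only.
- The cork and the punch read the same in two views; the punch matches its one earlier reading. The graver's two readings differ by about 7 mm, and I had not measured it or the cork before the job.
- The stone was not found: the one reading given for it lay on the holder.

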